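# Latch the laundry stock box

### The arm

A 7-joint arm with a two-finger parallel gripper is mounted at the origin on the work surface. World frame = base frame: x ahead of the robot, y to its left, z up, the work surface at z = 0. Lengths are in m, angles in rad, forces in N, time in s.
With the tool pointing down it reaches from about 0.4 to 0.85 m from the base axis. Payload 4.5 kg.
Tool frame: the origin (TCP) lies at the very end of the fingers, on their centre line; the grasp point (between the pads) lies 19 mm behind it (r.grip_point_offset is the distance from the TCP to the grasp point, in m); z points along the fingers, y is the line along which they close (so a half turn about z gives the same grasp; the last joint's range is limited). The gripper opens to 88 mm and grips with 3 to 60 N. Pads are 18 mm wide; open, the fingers measure 123 mm over their backs; the gripper's body (75 mm by 187 mm) begins 45 mm behind the grasp point.
Start: joints at [1.341, 0.689, -0.195, 1.565, 0.157, 0.902, -0.215], TCP at [0.163, -0.603, 0.215] pointing down, gripper open.
Joint ranges: [-3.01, 3.01], [-0.46, 2.08], [-1.47, 1.51], [0.13, 2.56], [-1, 4.14], [0.04, 2.09], [-2.66, 2.66]. Speed limits (rad/s): [2.57, 2.57, 3.14, 3.14, 3.14, 3.14, 3.14].

### API

Orientations are given as a unit quaternion [x, y, z, w].
In Python, from plant import r gives the robot as it stands.
- The arm moves only by the tool carry_out, never from a script. Its argument "rows" is a list of rows, each a list of 3 entries, a list of its own where there are three numbers: the shift along the tool's x, y, z in cm, then the turn, a rotation vector about the tool's x, y, z in degrees, then the closure, from 0 (fully open) to 1 (shut). A call has 1 to 12 rows; each row is the pose to reach, as a shift and turn from the pose commanded when the call began, along the tool's axes at that moment; what a row does not reach only later rows make up. A row lasts 1/10 s, in which the tool goes at most 50 mm and 8.59 degrees, less where a joint would pass 70% of its speed; a pose out of reach is approached as far as the arm can. A call with a gripper value outside its range is refused whole. The fingers move at their own pace and stop on an object; "newtons" is the grip in N (left out, the last holds). Time passes only in rows, so rows that repeat a pose let the fingers close. It gives the time, the measured TCP pose, the force, the opening and the grip force at its end, in the units of the state.
- r.get_state(): the state, without advancing time (a new reading comes with each control period).
- r.snapshot(name): name is "scene" or "top"; returns a dict with "image" (480x640x3 uint8, red, green, blue), "fx", "fy", "cx", "cy" (pixels), "dist_coeffs" ([k1, k2, p1, p2, k3] as OpenCV has them; the pictures are not rectified), "pose" (4x4, takes a point from camera to world coordinates). Camera axes: x right, y up, looking along -z (the intrinsics and any distortion apply to the point x, -y, -z); pixel columns grow to the right and rows downward; lengths in m; the calibration is good to about 2 mm. A picture is of the moment at which its call begins. There is no depth.
- r.finish_job(): hands the job in; it is judged then, once.
The state is a dict: "clock": time; "q": joint angles; "qd": joint speeds; "joint_torque": joint torques, N m; "tool_pos": TCP position; "eef_rot": TCP orientation; "contact_force": force on the tool from outside, world axes, zero at the start; "moment": the same for the moment, N m; "opening": opening from 0.0 (shut) to 1.0 (fully open); "finger_force": force on a finger pad.
Only numpy, scipy, OpenCV 4.12 (cv2) and the standard library are available. Lean on these libraries where they do the work, as an engineer would, in place of code of your own. Each camera call takes 0.05 s, during which the arm holds its last target. There are 200 camera calls.

### The job

Latch the larger of the two white stock boxes on the laundry counter: swing its wire bail over and down behind the keeper on the sliding lid, then push the lever back over, away from the keeper, and down past center until it lies flat and the lid is drawn tight. The smaller box is still to be filled: leave its latch as it is.

Things in the scene. Friction and masses are not known exactly. Their poses are not given: they have to be found in the camera images.
- stock_box: Larger white box, 270 (x) by 230 (y) by 100 mm high, fixed to the counter. Origin: centre of underside; z up; x points from latch to keeper (within 15 degrees of world x). Lever pivot at (0, 0, 113) mm, axis along y. The bail is pinned to the lever 20 mm from that pivot. The grey lid, beyond x = 45, slides up to 10 mm towards the latch against a rubber seal, 2 N per mm.
- handle (a joint): Lever of the larger box's latch: steel strip 94 mm long from its pivot, 24 mm wide (34 at the tip), 5 thick. Rad: 0 = leaning to the keeper, 60 degrees above level; grows as it goes up and over, away from the keeper, to a stop at 2.09 = lying level, 13 mm above the box top. Stays where left; 1 N turns the tip, up to 6 N when it draws the lid. Past center from about 1.85.
- bail_bar (a point): Middle of the bail's cross bar: dark steel rod 8 mm thick, 48 long along box y, ending a wire loop that straddles the lever. 75 mm from its pin; the pin is 12 degrees ahead of the lever's line as handle grows. Swings freely about box y. Starts leaning back on a stop, 60 degrees past the lever, away from the keeper; pushed forward past upright it falls over the keeper.
- keeper (a point): Seat on the keeper, a steel plate 22 mm wide on a pad on the lid, rising to 27 mm above the box top, leaning 15 degrees away from the latch. The point is on its far face, 12 mm above the box top, 58 mm from the lever pivot along box x before latching. Axes as stock_box. The hooked bar lies on the pad, its centre about 4 mm beyond this point when tight, up to 20 when just fallen.
- small_handle_tip (a point): Near the tip of the lever (85 mm from its pivot) on the smaller white box (210 by 150 by 75 mm), which has the same latch, also open. To be left alone.

How it is judged:
By the outcome, as a careful person would: the job done as asked, in the order asked, and still so for the second after the job is handed in, with the robot touching nothing.
It also fails if it takes over 40 s, if anything falls off the work surface, if the arm or the gripper's body presses on something with over 40 N, if the wrist force passes 120 N, or if a joint passes its speed limit or range.

## Working session

There is one attempt and no reset: what is moved stays moved. The work goes in short steps, Python scripts to look and compute and a tool call to move; the robot and the scene stay as the last step left them, time stands still between calls to the robot, and variables do not carry over. Pictures are saved under pics/ and viewed, at most 10 in all, crops included, and the job is handed in when it is done.

Besides the shell and the picture viewer there is one more tool, called after "Call:" as name(argument=value, ...) on one line, values as JSON. carry_out: Moves the arm, as the interface text tells. Its arguments: {"type":"object","properties":{"rows":{"type":"array"},"newtons":{"type":"number"}},"required":["rows"]}

```bash
mkdir -p pics; ls; python3 - <<'E'
from plant import r
import cv2,pickle
for n in("scene","top"):
    s=r.snapshot(n); pickle.dump(s,open(n+".pkl","wb")); cv2.imwrite(f"pics/{n}0.png",s["image"][:,:,::-1])
    print(n,s["fx"],s["cx"],s["cy"],s["dist_coeffs"],s["pose"])
st=r.get_state();print(st["tool_pos"],st["eef_rot"],st["clock"])
E
```

```text
pics
scene 492.50377819963956 325.886730623999 237.59543649794972 [0.04750328 0.         0.         0.         0.        ] [[ 0.68923754 -0.57312688  0.44325747  0.94972619]
 [ 0.72434408  0.53100135 -0.43973085 -0.37104791]
 [ 0.01665126  0.62414993  0.78112713  0.77132549]
 [ 0.          0.          0.          1.        ]]
top 570.8247137007886 325.8937147026119 240.0877654504038 [-0.07910981  0.          0.          0.          0.        ] [[-0.04909621  0.97676052 -0.2086347   0.37766311]
 [-0.99878053 -0.04692561  0.0153438   0.00259894]
 [ 0.0051969   0.2091336   0.97787327  1.04542085]
 [ 0.          0.          0.          1.        ]]
[ 0.1627676  -0.60281533  0.2144118 ] [ 9.91308619e-01  1.31554473e-01 -1.57355910e-04 -7.86223582e-04] 0.1
```

View pics/top0.png

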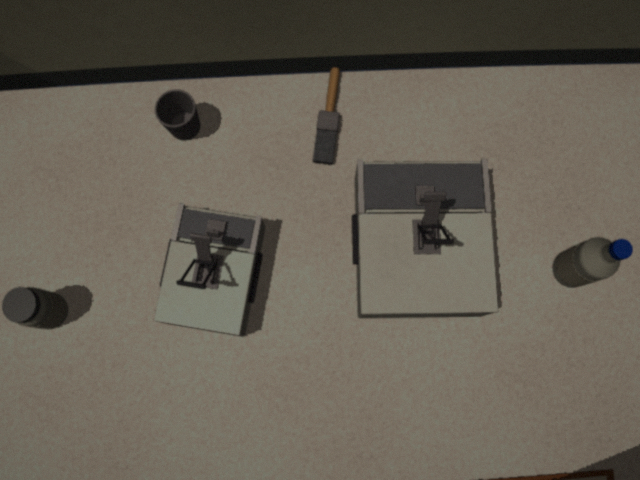

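View pics/scene0.png

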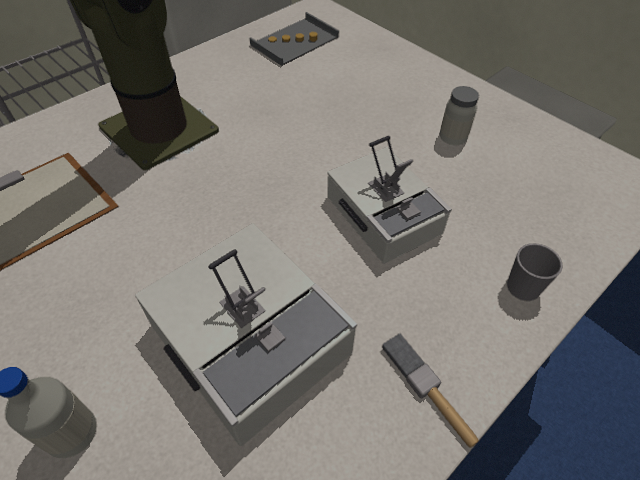

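The top view shows the larger box at cols 357-498, rows 160-315, with its latch near (432,230) and keeper pad near (425,193). The smaller box is at cols 157-262. In the scene view the large box's bail bar is at about (223,257) and its keeper pad at (270,335). Next I'll enlarge the crops.

```bash
cat > h.py <<'E'
import numpy as np, cv2, pickle
from scipy.spatial.transform import Rotation as R
def load(n): return pickle.load(open(n+".pkl","rb"))
def K(s): return np.array([[s["fx"],0,s["cx"]],[0,s["fy"],s["cy"]],[0,0,1.]])
def ray(s,uv):
    p=cv2.undistortPoints(np.array([[uv]],float),K(s),np.array(s["dist_coeffs"],float))[0,0]
    d=s["pose"][:3,:3]@np.array([p[0],-p[1],-1]); return s["pose"][:3,3],d
def onz(s,uv,z):
    o,d=ray(s,uv); return o+d*(z-o[2])/d[2]
def proj(s,P):
    P=np.atleast_2d(P); c=(P-s["pose"][:3,3])@s["pose"][:3,:3]; c=c*[1,-1,-1]
    return cv2.projectPoints(c,np.zeros(3),np.zeros(3),K(s),np.array(s["dist_coeffs"],float))[0][:,0]
E
python3 - <<'E'
from h import *
t=load("top");s=load("scene")
a=cv2.resize(t["image"][150:325,345:510],None,fx=3.2,fy=3.2,interpolation=cv2.INTER_CUBIC)
b=cv2.resize(s["image"][240:350,195:295],None,fx=2.6,fy=2.6,interpolation=cv2.INTER_CUBIC)
im=np.zeros((600,800,3),np.uint8);im[:a.shape[0],:a.shape[1]]=a;im[:b.shape[0],535:535+b.shape[1]]=b
im=np.clip(im.astype(float)*1.7,0,255).astype(np.uint8)
cv2.imwrite("pics/c1.png",im[:,:,::-1])
g=t["image"].astype(int)
m=((g.min(2)>120)).astype(np.uint8); 
print(g[290,430],g[200,400],g[340,430],g[190,490])
E
```

```text
[125 118 106] [60 57 56] [123 115 101] [73 65 59]
```

View pics/c1.png

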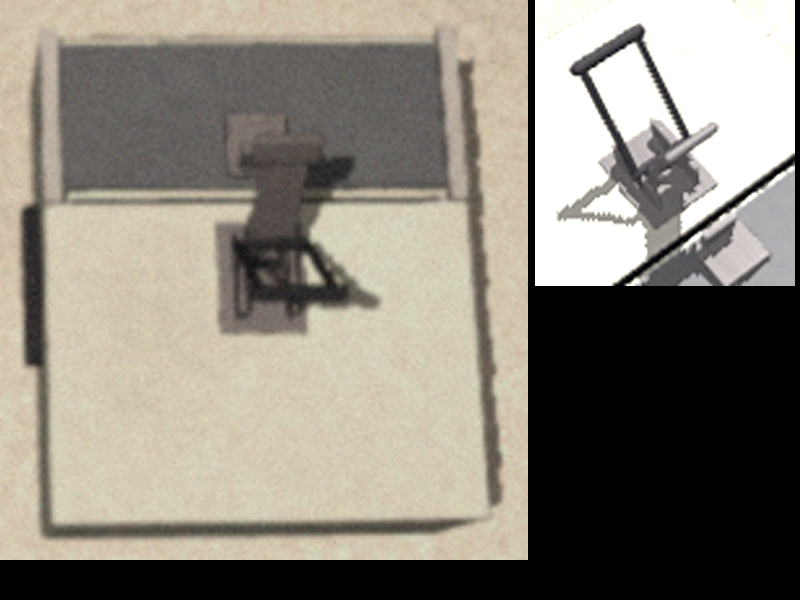

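The crop shows the white top's corners at (50,523), (490,515), (42,32) and (457,28). The bail bar is centred at about (302,293) and the lever tip at (283,150). In the scene inset the bar ends are at (578,70) and (641,33).

```bash
cat >> h.py <<'E'
def box():
    return pickle.load(open("box.pkl","rb"))
def tri(s1,u1,s2,u2):
    o1,d1=ray(s1,u1);o2,d2=ray(s2,u2)
    x=np.linalg.lstsq(np.c_[d1,-d2],o2-o1,rcond=None)[0]
    a,b=o1+d1*x[0],o2+d2*x[1];return (a+b)/2,np.linalg.norm(a-b)
E
python3 - <<'E'
from h import *
t=load("top");s=load("scene")
ct=lambda x,y:((x)/3.2+345-.35,y/3.2+150-.35)
cs=lambda x,y:((x-535)/2.6+195-.3,y/2.6+240-.3)
uv=[ct(42,32),ct(457,28),ct(50,523),ct(490,515)]
W=np.array([onz(t,u,.1)[:2] for u in uv]); B=np.array([[.135,.115],[.135,-.115],[-.135,.115],[-.135,-.115]])
print(W, [np.linalg.norm(W[i]-W[j]) for i,j in((0,1),(2,3),(0,2),(1,3))])
wc=W.mean(0);H=(B).T@(W-wc);yaw=np.arctan2(H[0,1]-H[1,0],H[0,0]+H[1,1])
print("centre",wc,"yaw deg",np.degrees(yaw))
Rz=R.from_euler('z',yaw).as_matrix()
p=np.r_[wc,0]
print("resid",W-((Rz[:2,:2]@B.T).T+wc))
bar=tri(t,ct(302,293),s,cs(609.5,51.5));print("bar",bar,Rz.T@(bar[0]-p))
tip=onz(t,ct(283,150),.113+.081);print("tip",Rz.T@(tip-p))
pad=onz(t,ct(257,145),.102);print("pad",Rz.T@(pad-p))
base=onz(t,ct(262,278),.1);print("base",Rz.T@(base-p))
# scene check: project the expected corner & lid pivots
print(proj(s,[Rz@[.135,.115,.1]+p,Rz@[.135,-.115,.1]+p,Rz@[-.135,-.115,.1]+p,Rz@[-.135,.115,.1]+p]))
pickle.dump((p,Rz,yaw),open("box.pkl","wb"))
E
```

```text
[[ 0.72048602 -0.07503798]
 [ 0.71292424 -0.30426058]
 [ 0.45349824 -0.06290455]
 [ 0.44562335 -0.29246226]] [np.float64(0.2293472965243183), np.float64(0.2296927397818693), np.float64(0.2672633441699109), np.float64(0.26756114640060435)]
centre [ 0.58313296 -0.18366634] yaw deg -2.295399092578726
resid [[-0.00214455 -0.0008724 ]
 [-0.00049447 -0.00027955]
 [ 0.00065103  0.00044711]
 [ 0.00198799  0.00070485]]
bar (array([ 0.54992644, -0.18289483,  0.19333681]), np.float64(0.0021640325949315053)) [-0.03321077 -0.00055908  0.19333681]
tip [0.03732867 0.00424627 0.194     ]
pad [ 0.0672316  -0.00054368  0.102     ]
base [-0.00578242 -0.0001638   0.1       ]
[[356.79552732 323.25597006]
 [231.26945369 424.58216127]
 [133.44878081 293.12333326]
 [252.6149723  221.25987468]]
```

```bash
cat >> h.py <<'E'
def plan(targets, st):
    "box-frame TCP targets (mm) -> shift in cm along tool axes, and turn to face box x"
    p,Rz,yaw=box(); T=R.from_quat(st["eef_rot"])
    goal=R.from_euler('z',yaw)*R.from_euler('x',np.pi)
    print("turn",np.round(np.degrees((T.inv()*goal).as_rotvec()),2),"tcp box mm",np.round(Rz.T@(np.array(st["tool_pos"])-p)*1e3,1),
      "F",np.round(Rz.T@np.array(st["contact_force"]),1),"t",st["clock"],"open",st["opening"])
    for g in targets: print(g,np.round(T.inv().apply(Rz@(np.array(g)/1e3)+p-st["tool_pos"])*100,2))
E
python3 - <<'E'
from h import *
from plant import r
t=load("top")
print("bottle",onz(t,(580,268),0.0),onz(t,(620,250),.2))
plan([(-90,0,250),(-90,0,187)],r.get_state())
E
```

```text
bottle [ 0.52383993 -0.49050483  0.        ] [ 0.52054141 -0.46437876  0.2       ]
turn [-0.09  0.02 17.41] tcp box mm [-403.2 -435.6  214.4] F [-0.7  0.2  0.5] t 0.1 open 0.9952201466364438
(-90, 0, 250) [ 42.93 -32.2   -3.51]
(-90, 0, 187) [ 42.93 -32.19   2.79]
```

Call:
carry_out(rows=[[[3,-2.5,-3.5],[0,0,2],1],[[7,-5,-3.5],[0,0,4],1],[[11,-8,-3.5],[0,0,6],1],[[15,-11,-3.5],[0,0,8],1],[[19,-14,-3.5],[0,0,10],1],[[23,-17,-3.5],[0,0,12],1],[[27,-20,-3.5],[0,0,14],1],[[31,-23,-3.5],[0,0,15],1],[[35,-26,-3.5],[0,0,16],1],[[38.5,-29,-3.5],[0,0,17.4],1],[[41.5,-31.2,-3.5],[0,0,17.4],1],[[42.9,-32.2,-3.5],[0,0,17.4],1]], newtons=20)

```text
clock: 1.3
tool_pos: [0.4954, -0.1761, 0.2499]
eef_rot: [1.0, -0.017, 0.0, -0.001]
contact_force: [0.5, -0.1, 0.5]
opening: 0.005
finger_force: 0.0
```

```bash
python3 - <<'E'
from h import *
from plant import r
plan([(-90,0,250),(-90,0,187),(-44,0,187),(0,0,187),(22,0,187)],r.get_state())
E
```

```text
turn [-0.12 -0.05  0.37] tcp box mm [-87.9   4.  249.9] F [ 0.5 -0.   0.5] t 1.3 open 0.0052251514279903315
(-90, 0, 250) [-0.21  0.4  -0.01]
(-90, 0, 187) [-0.21  0.42  6.29]
(-44, 0, 187) [4.39 0.45 6.29]
(0, 0, 187) [8.79 0.47 6.29]
(22, 0, 187) [10.99  0.49  6.3 ]
```

Call:
carry_out(rows=[[[0,0.2,3],[0,0,0],1],[[0,0.2,6.3],[0,0,0],1],[[1.5,0.2,6.3],[0,0,0],1],[[3,0.2,6.3],[0,0,0],1],[[4.5,0.2,6.3],[0,0,0],1],[[5.5,0.2,6.3],[0,0,0],1],[[6.5,0.2,6.3],[0,0,0],1],[[7.5,0.2,6.3],[0,0,0],1],[[8.5,0.2,6.3],[0,0,0],1],[[9.5,0.2,6.3],[0,0,0],1],[[10.3,0.2,6.3],[0,0,0],1],[[10.3,0.2,6.3],[0,0,0],1]])

```text
clock: 2.5
tool_pos: [0.5972, -0.1866, 0.1871]
eef_rot: [1.0, -0.02, 0.001, -0.0]
contact_force: [0.2, 0.1, 0.2]
opening: 0.003
finger_force: 0.0
```

```bash
python3 - <<'E'
from h import *
from plant import r
plan([],r.get_state())
s=r.snapshot("scene");t=r.snapshot("top")
a=cv2.resize(s["image"][200:380,150:350],None,fx=2,fy=2);b=cv2.resize(t["image"][150:330,345:545],None,fx=2,fy=2)
cv2.imwrite("pics/c2.png",np.clip(np.hstack([a,b])*1.6,0,255).astype(np.uint8)[:,:,::-1])
E
```

```text
turn [-0.   -0.06  0.04] tcp box mm [ 14.2  -2.4 187.1] F [0.2 0.1 0.2] t 2.5 open 0.0028438553437120043
```

View pics/c2.png

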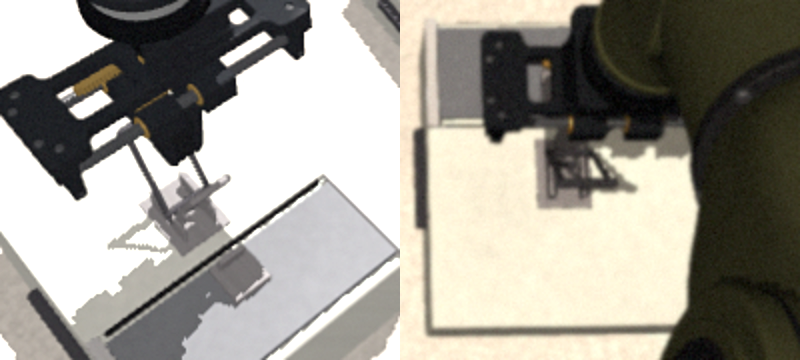

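The crop suggests the bail's wires still lean back behind the fingers, with the bar hidden. I'll check this by projecting the candidate bail poses.

```bash
python3 - <<'E'
from h import *
s=load("scene");t=load("top");p,Rz,y=box()
P=lambda *l:[Rz@(np.array(q)/1e3)+p for q in l]
c=lambda u,v:np.round(u).astype(int)
pts=dict(tcp=(14,-2,187),pinL=(6,22,132),pinR=(6,-22,132),backL=(-31,22,197),backR=(-31,-22,197),upL=(6,22,207),upR=(6,-22,207),fwdL=(30,22,203),fwdR=(30,-22,203),tip=(47,0,194))
for k,v in pts.items():
    print(k,np.round((proj(s,P(v))[0]-[150,200])*2),np.round((proj(t,P(v))[0]-[345,150])*2+[400,0]))
E
```

```text
tcp [183. 167.] [584. 124.]
pinL [211. 183.] [543. 151.]
pinR [163. 216.] [595. 151.]
backL [172. 102.] [558. 178.]
backR [121. 134.] [615. 178.]
upL [201. 125.] [558. 128.]
upR [148. 159.] [616. 128.]
fwdL [222. 150.] [556.  99.]
fwdR [169. 185.] [613.  99.]
tip [212. 190.] [581.  81.]
```

The wires match the leaned-back pose (box -31, 197), so the fingers passed over the bar because the descent lagged. I'll lift, go back and descend fully before pushing.

Call:
carry_out(rows=[[[0,0,-3],[0,0,0],1],[[0,0,-6.5],[0,0,0],1],[[0,0,-6.5],[0,0,0],1],[[-4,0,-6.5],[0,0,0],1],[[-8,0,-6.5],[0,0,0],1],[[-10.5,0,-6.5],[0,0,0],1],[[-10.5,0,-6.5],[0,0,0],1],[[-10.5,0,-3],[0,0,0],1],[[-10.5,0,0.7],[0,0,0],1],[[-10.5,0,0.7],[0,0,0],1],[[-10.5,0,0.7],[0,0,0],1]])

```text
clock: 3.7
tool_pos: [0.4913, -0.1825, 0.1801]
eef_rot: [1.0, -0.02, -0.0, -0.0]
contact_force: [0.7, -0.5, 0.7]
opening: 0.001
finger_force: 0.0
```

```bash
python3 - <<'E'
from h import *
from plant import r
plan([(-44,0,180),(0,0,180),(20,0,180)],r.get_state())
s=r.snapshot("scene");t=r.snapshot("top")
a=cv2.resize(s["image"][200:380,150:350],None,fx=2,fy=2);b=cv2.resize(t["image"][150:330,345:545],None,fx=2,fy=2)
cv2.imwrite("pics/c3.png",np.clip(np.hstack([a,b])*1.6,0,255).astype(np.uint8)[:,:,::-1])
E
```

```text
turn [-0.01  0.05  0.02] tcp box mm [-91.8  -2.5 180.1] F [ 0.7 -0.5  0.7] t 3.7 open 0.0014323542752686291
(-44, 0, 180) [ 4.78 -0.25  0.01]
(0, 0, 180) [ 9.18 -0.25  0.  ]
(20, 0, 180) [11.18 -0.25  0.  ]
```

View pics/c3.png

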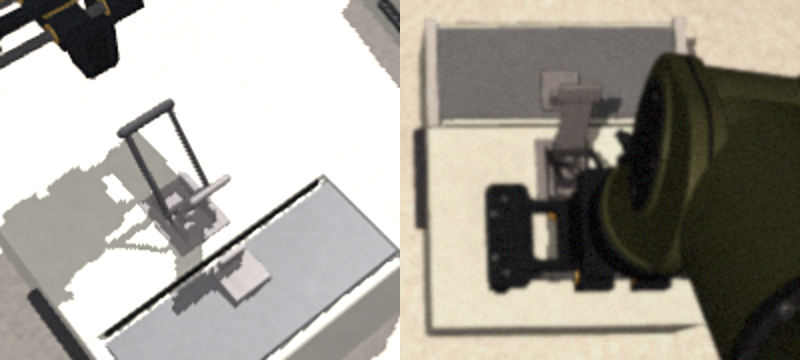

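The bail still leans back, with its bar at (147,118) in the crop. The fingers are now behind it and below bar height, and the lever hasn't moved. I'll push slowly.

Call:
carry_out(rows=[[[1.5,-0.2,0],[0,0,0],1],[[3,-0.2,0],[0,0,0],1],[[4,-0.2,0],[0,0,0],1],[[5,-0.2,0],[0,0,0],1],[[6,-0.2,0],[0,0,0],1],[[7,-0.2,0],[0,0,0],1],[[7,-0.2,0],[0,0,0],1]])

```text
clock: 4.5
tool_pos: [0.5627, -0.1832, 0.1802]
eef_rot: [1.0, -0.02, 0.001, -0.0]
contact_force: [-0.9, -0.2, -0.4]
opening: 0.004
finger_force: 0.0
```

```bash
python3 - <<'E'
from h import *
from plant import r
plan([(0,0,180),(20,0,180)],r.get_state())
s=r.snapshot("scene")
a=cv2.resize(s["image"][200:380,150:350],None,fx=2.5,fy=2.5)
cv2.imwrite("pics/c4.png",np.clip(a*1.6,0,255).astype(np.uint8)[:,:,::-1])
E
```

```text
turn [-0.   -0.09  0.04] tcp box mm [-20.4  -0.4 180.2] F [-0.9 -0.2 -0.4] t 4.5 open 0.003732437979565716
(0, 0, 180) [ 2.04 -0.03  0.02]
(20, 0, 180) [ 4.04 -0.03  0.02]
```

View pics/c4.png

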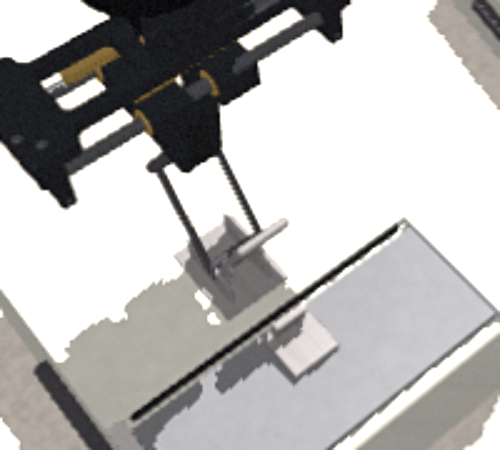

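```bash
python3 - <<'E'
from h import *
s=load("scene");p,Rz,y=box()
q=lambda *v:np.round((proj(s,Rz@(np.array(v)/1e3)+p)[0]-[150,200])*2.5)
print("tip c3",q(-91.8,-2.5,180)/2.5*2,"tip c4",q(-20.4,-.4,180))
for a in (120,115,110,105,100,95,90):
    c,z=np.cos(np.radians(a)),np.sin(np.radians(a))
    print(a,(6.2+75*c).round(),(132+75*z).round(),q(6.2+75*c,-24,132+75*z),q(6.2+75*c,24,132+75*z))
E
```

```text
tip c3 [101.6  83.2] tip c4 [198. 176.]
120 -31.0 197.0 [147. 169.] [218. 125.]
115 -25.0 200.0 [152. 172.] [223. 128.]
110 -19.0 202.0 [158. 177.] [229. 132.]
105 -13.0 204.0 [163. 182.] [235. 136.]
100 -7.0 206.0 [169. 187.] [241. 142.]
95 -0.0 207.0 [176. 194.] [248. 148.]
90 6.0 207.0 [182. 201.] [254. 155.]
```

The bar's state is ambiguous at this scale, so I'll zoom in on before and after.

```bash
python3 - <<'E'
from h import *
from plant import r
a=cv2.imread("pics/scene0.png")[245:305,195:265]
b=r.snapshot("scene")["image"][245:305,195:265][:,:,::-1]
im=np.hstack([cv2.resize(x,None,fx=5.7,fy=5.7,interpolation=cv2.INTER_CUBIC) for x in(a,b)])
im=(255*(im/255.)**.5).astype(np.uint8)
cv2.imwrite("pics/c5.png",im);print(im.shape)
E
```

```text
(342, 798, 3)
```

View pics/c5.png

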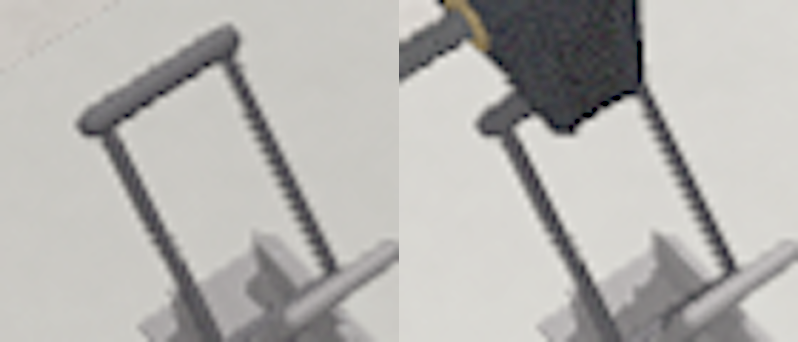

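The right panel shows the fingers' bottom edge from (565,130) to (640,88) occluding the bar, and the bar is unmoved. The fingers are passing just over it, so I'll check the actual fingertip height along the ray.

```bash
python3 - <<'E'
from h import *
s=load("scene");t=load("top");p,Rz,y=box()
c=lambda u,v:(u/5.7+195-.4,v/5.7+245-.4)
def sl(uv,lab):
    for z in(.17,.18,.19,.2,.21): print(lab,z,np.round((Rz.T@(onz(s,uv,z)-p))*1e3,1))
sl(c(566-399,130),"fingL");sl(c(640-399,88),"fingR");sl(c(92,122),"barR");sl(c(228,42),"barL")
# box top corners seen in scene: far edge check
for uv in((355,325),(253,227),(137,297)): print("corner",np.round((Rz.T@(onz(s,uv,.1)-p))*1e3,1))
print("lens-free check lever tip top/scene", )
E
```

```text
fingL 0.17 [-36.4  -0.2 170. ]
fingL 0.18 [-29.6  -3.  180. ]
fingL 0.19 [-22.8  -5.9 190. ]
fingL 0.2 [-16.   -8.8 200. ]
fingL 0.21 [ -9.1 -11.6 210. ]
fingR 0.17 [-35.1  22.1 170. ]
fingR 0.18 [-28.3  18.8 180. ]
fingR 0.19 [-21.5  15.6 190. ]
fingR 0.2 [-14.7  12.4 200. ]
fingR 0.21 [ -7.9   9.1 210. ]
barR 0.17 [-51.2 -13.4 170. ]
barR 0.18 [-44.1 -16.1 180. ]
barR 0.19 [-37.  -18.7 190. ]
barR 0.2 [-30.  -21.4 200. ]
barR 0.21 [-22.9 -24.  210. ]
barL 0.17 [-49.8  28.1 170. ]
barL 0.18 [-42.8  24.8 180. ]
barL 0.19 [-35.7  21.5 190. ]
barL 0.2 [-28.7  18.1 200. ]
barL 0.21 [-21.6  14.8 210. ]
corner [135.4 110.9 100. ]
corner [-123.7  107.6  100. ]
corner [-124.9 -114.3  100. ]
lens-free check lever tip top/scene
```

The fingers look centred in y only if their bottom edge is at z≈205, about 25 mm above the reported TCP. I'll back off and push at a lower height.

Call:
carry_out(rows=[[[0,0,-2],[0,0,0],1],[[0,0,-3],[0,0,0],1],[[-3.5,0,-3],[0,0,0],1],[[-7.5,0,-3],[0,0,0],1],[[-7.5,0,-3],[0,0,0],1],[[-7.5,0,0],[0,0,0],1],[[-7.5,0,2.6],[0,0,0],1],[[-7.5,0,2.6],[0,0,0],1],[[-7.5,0,2.6],[0,0,0],1]])

```text
clock: 5.5
tool_pos: [0.4865, -0.1805, 0.1544]
eef_rot: [1.0, -0.02, -0.0, 0.0]
contact_force: [0.3, -0.6, 0.3]
opening: 0.004
finger_force: 0.0
```

Call:
carry_out(rows=[[[1.5,0,0],[0,0,0],1],[[3,0,0],[0,0,0],1],[[4,0,0],[0,0,0],1],[[5,0,0],[0,0,0],1],[[6,0,0],[0,0,0],1],[[6,0,0],[0,0,0],1]])

```text
clock: 6.1
tool_pos: [0.5478, -0.1827, 0.1544]
eef_rot: [1.0, -0.02, 0.001, 0.0]
contact_force: [-0.1, -0.1, -0.2]
opening: 0.003
finger_force: 0.0
```

```bash
python3 - <<'E'
from h import *
from plant import r
plan([(0,0,155)],r.get_state())
a=cv2.imread("pics/scene0.png")[235:315,185:275]
b=r.snapshot("scene")["image"][235:315,185:275][:,:,::-1]
im=np.hstack([cv2.resize(x,None,fx=4.4,fy=4.4,interpolation=cv2.INTER_CUBIC) for x in(a,b)])
im=(255*(im/255.)**.5).astype(np.uint8)
cv2.imwrite("pics/c6.png",im);print(im.shape)
E
```

```text
turn [ 0.01 -0.11  0.04] tcp box mm [-35.3  -0.4 154.4] F [-0.1 -0.1 -0.2] t 6.1 open 0.0028867363871182255
(0, 0, 155) [ 3.53 -0.04 -0.05]
(352, 792, 3)
```

View pics/c6.png

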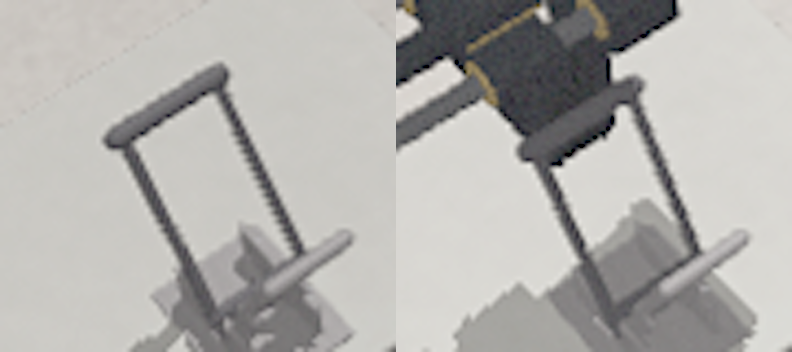

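The bar is now in front of the fingers and has moved forward, from (165,105) to (580,118) in the right panel (local (184,118)). I'll continue past upright.

Call:
carry_out(rows=[[[1,0,0],[0,0,0],1],[[2,0,0],[0,0,0],1],[[3,0,0],[0,0,0],1],[[4,0,0],[0,0,0],1],[[4.7,0,0],[0,0,0],1],[[4.7,0,0],[0,0,0],1],[[4.7,0,0],[0,0,0],1],[[3,0,0],[0,0,0],1],[[0,0,0],[0,0,0],1],[[-2,0,-4],[0,0,0],1],[[-3,0,-8],[0,0,0],1],[[-5,0,-9],[0,0,0],1]])

```text
clock: 7.35
tool_pos: [0.4983, -0.1814, 0.248]
eef_rot: [1.0, -0.02, 0.004, 0.001]
contact_force: [1.0, -0.3, -0.8]
opening: 0.002
finger_force: 0.0
```

```bash
python3 - <<'E'
from h import *
from plant import r
plan([],r.get_state())
s=r.snapshot("scene")
a=cv2.resize(s["image"][220:370,170:320],None,fx=4,fy=4,interpolation=cv2.INTER_CUBIC)
cv2.imwrite("pics/c7.png",(255*(a/255.)**.6).astype(np.uint8)[:,:,::-1])
E
```

```text
turn [ 0.1  -0.45  0.  ] tcp box mm [-84.9  -1.2 248. ] F [ 1.  -0.2 -0.8] t 7.35 open 0.0016221212142173177
```

View pics/c7.png

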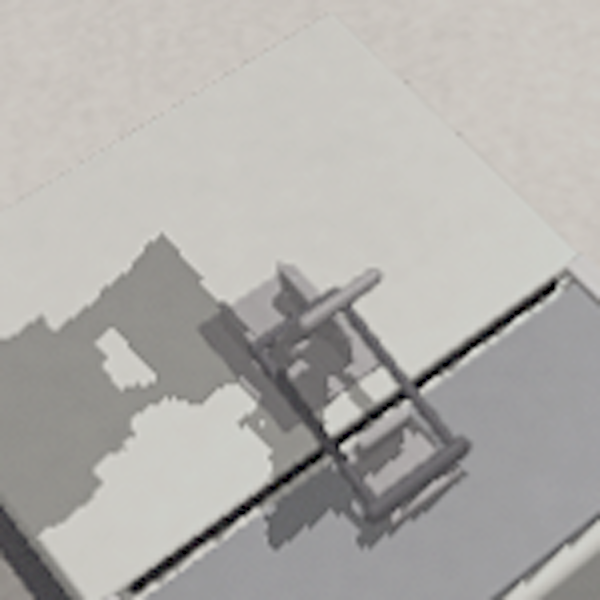

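The bail now lies over the keeper, with its bar from (375,515) to (460,447) just beyond the keeper plate. The lever is still up, with its tip near (370,280). Next I'll plan the lever move.

```bash
python3 - <<'E'
from h import *
from plant import r
s=load("scene");p,Rz,y=box()
for uv in((221.1-.4,272.5-.4),(234.1-.4,264.5-.4)):
    for z in (.155,.165,.175,.185): print(z,np.round((Rz.T@(onz(s,uv,z)-p))*1e3,1))
plan([(-85,0,275),(95,0,275),(95,0,155)],r.get_state())
E
```

```text
0.155 [-42.6  -4.3 155. ]
0.165 [-35.8  -7.1 165. ]
0.175 [-29.   -9.8 175. ]
0.185 [-22.3 -12.5 185. ]
0.155 [-42.1  18.9 155. ]
0.165 [-35.4  15.8 165. ]
0.175 [-28.6  12.6 175. ]
0.185 [-21.9   9.5 185. ]
turn [ 0.11 -0.13 -0.09] tcp box mm [-89.6  -1.6 247.7] F [-4.3  0.3 -0. ] t 7.4 open 0.002806324690457632
(-85, 0, 275) [ 0.47 -0.16 -2.73]
(95, 0, 275) [18.47 -0.19 -2.69]
(95, 0, 155) [18.44 -0.21  9.31]
```

Call:
carry_out(rows=[[[0.5,0,-1.5],[0,0,0],1],[[4,0,-2],[0,0,0],1],[[8,0,-2],[0,0,0],1],[[12,-0.1,-2],[0,0,0],1],[[16,-0.2,-2],[0,0,0],1],[[18.5,-0.2,-2],[0,0,0],1],[[18.5,-0.2,-2],[0,0,0],1],[[18.5,-0.2,2],[0,0,0],1],[[18.5,-0.2,6],[0,0,0],1],[[18.5,-0.2,9.8],[0,0,0],1],[[18.5,-0.2,9.8],[0,0,0],1],[[18.5,-0.2,9.8],[0,0,0],1]])

```text
clock: 8.6
tool_pos: [0.6803, -0.1864, 0.1464]
eef_rot: [1.0, -0.02, -0.001, 0.0]
contact_force: [-0.5, -0.4, 0.1]
opening: 0.009
finger_force: 0.0
```

```bash
python3 - <<'E'
from h import *
from plant import r
st=r.get_state();plan([(95,0,150)],st)
# target TCP for each lever angle: tip's lower-left corner at d along lever, front face; real tip = TCP z + 25
for f in range(60,181,10):
    a=np.radians(f);d=82
    print(f,np.round([d*np.cos(a)+2.5*np.sin(a)+9,113+d*np.sin(a)-2.5*np.cos(a)-25]))
E
```

```text
turn [ 0.01  0.08 -0.01] tcp box mm [ 97.2   1.1 146.4] F [-0.5 -0.4  0.1] t 8.6 open 0.008721096881788785
(95, 0, 150) [-0.22  0.11 -0.36]
60 [ 52. 158.]
70 [ 39. 164.]
80 [ 26. 168.]
90 [ 12. 170.]
100 [ -3. 169.]
110 [-17. 166.]
120 [-30. 160.]
130 [-42. 152.]
140 [-52. 143.]
150 [-61. 131.]
160 [-67. 118.]
170 [-71. 105.]
180 [-73.  91.]
```

Call:
carry_out(rows=[[[-3.5,0.1,-1.4],[0,0,0],1],[[-5,0.1,-1.4],[0,0,0],1],[[-6.5,0.1,-1.6],[0,0,0],1],[[-8,0.1,-1.7],[0,0,0],1],[[-9.4,0.1,-1.7],[0,0,0],1],[[-10.6,0.1,-1.6],[0,0,0],1],[[-11.7,0.1,-1.4],[0,0,0],1],[[-12.7,0.1,-1.0],[0,0,0],1],[[-13.5,0.1,-0.6],[0,0,0],1],[[-14.2,0.1,0],[0,0,0],1],[[-14.2,0.1,0],[0,0,0],1]])

```text
clock: 9.7
tool_pos: [0.5384, -0.182, 0.1465]
eef_rot: [1.0, -0.02, -0.0, 0.0]
contact_force: [1.2, -0.2, -0.5]
opening: 0.005
finger_force: 0.3
```

```bash
python3 - <<'E'
from h import *
from plant import r
plan([(-58,0,133),(-66,0,116),(-70,0,105),(-72,0,93)],r.get_state())
E
```

```text
turn [ 0.03  0.02 -0.02] tcp box mm [-4.470e+01 -1.000e-01  1.465e+02] F [ 1.2 -0.2 -0.5] t 9.7 open 0.005107086224122368
(-58, 0, 133) [-1.33 -0.01  1.35]
(-66, 0, 116) [-2.13 -0.01  3.05]
(-70, 0, 105) [-2.53 -0.01  4.15]
(-72, 0, 93) [-2.73 -0.01  5.35]
```

Call:
carry_out(rows=[[[-0.7,0,0.6],[0,0,0],1],[[-1.3,0,1.4],[0,0,0],1],[[-1.8,0,2.2],[0,0,0],1],[[-2.2,0,3],[0,0,0],1],[[-2.5,0,3.6],[0,0,0],1],[[-2.6,0,4.2],[0,0,0],1],[[-2.6,0,4.2],[0,0,0],1]])

```text
clock: 10.4
tool_pos: [0.512, -0.1802, 0.103]
eef_rot: [1.0, -0.02, -0.001, -0.0]
contact_force: [-0.6, 0.4, -1.2]
opening: 0.005
finger_force: 0.0
```

```bash
python3 - <<'E'
from h import *
from plant import r
plan([],r.get_state())
E
```

```text
turn [-0.03  0.16  0.02] tcp box mm [-71.3   0.6 103. ] F [-0.7  0.4 -1.2] t 10.4 open 0.005079844142480094
```

Call:
carry_out(rows=[[[0,0,0.5],[0,0,0],1],[[0,0,0.9],[0,0,0],1],[[0,0,1.2],[0,0,0],1],[[0,0,1.2],[0,0,0],1]])

```text
clock: 10.8
tool_pos: [0.5133, -0.1804, 0.0927]
eef_rot: [1.0, -0.02, 0.0, 0.0]
contact_force: [-2.1, 0.4, 5.3]
opening: 0.001
finger_force: 2.8
```

```bash
python3 - <<'E'
from h import *
from plant import r
plan([],r.get_state())
E
```

```text
turn [ 0.01 -0.02  0.01] tcp box mm [-69.9   0.4  92.7] F [-2.2  0.3  5.3] t 10.8 open 0.0011462862771245003
```

Call:
carry_out(rows=[[[0,0,0.2],[0,0,0],1],[[0,0,0.4],[0,0,0],1],[[0,0,0.4],[0,0,0],1]])

```text
clock: 11.1
tool_pos: [0.5135, -0.1806, 0.0918]
eef_rot: [1.0, -0.02, 0.001, 0.001]
contact_force: [-6.5, 2.1, 34.7]
opening: 0.009
finger_force: 17.3
```

The lever is at a hard stop. I'll retreat and verify.

Call:
carry_out(rows=[[[0,0,-1],[0,0,0],1],[[0,0,-4],[0,0,0],1],[[0,0,-8],[0,0,0],1],[[0,0,-12],[0,0,0],1],[[-4,0,-15],[0,0,0],1],[[-8,3,-16],[0,0,0],1],[[-11,6,-16],[0,0,0],1],[[-13,10,-16],[0,0,0],1],[[-13,10,-16],[0,0,0],1],[[-13,10,-16],[0,0,0],1]])

```text
clock: 12.1
tool_pos: [0.3789, -0.276, 0.2482]
eef_rot: [1.0, -0.021, 0.0, 0.0]
contact_force: [1.2, 0.1, 0.4]
opening: 0.003
finger_force: 0.0
```

```bash
python3 - <<'E'
from h import *
from plant import r
plan([],r.get_state())
s=r.snapshot("scene")
a=cv2.resize(s["image"][220:370,170:320],None,fx=4,fy=4,interpolation=cv2.INTER_CUBIC)
b=cv2.resize(s["image"][120:260,320:455],None,fx=1.45,fy=1.45)
im=np.zeros((600,800,3),np.uint8);im[:,:600]=a;im[:b.shape[0],600:600+b.shape[1]]=b
cv2.imwrite("pics/c8.png",(255*(im/255.)**.6).astype(np.uint8)[:,:,::-1])
d=cv2.absdiff(s["image"],load("scene")["image"])[120:260,320:455];print("small box diff",d.max(),d.mean())
E
```

```text
turn [ 0.01 -0.02 -0.16] tcp box mm [-200.4 -100.5  248.2] F [1.2 0.1 0.4] t 12.1 open 0.0033655186413824923
small box diff 9 0.9228042328042328
```

View pics/c8.png

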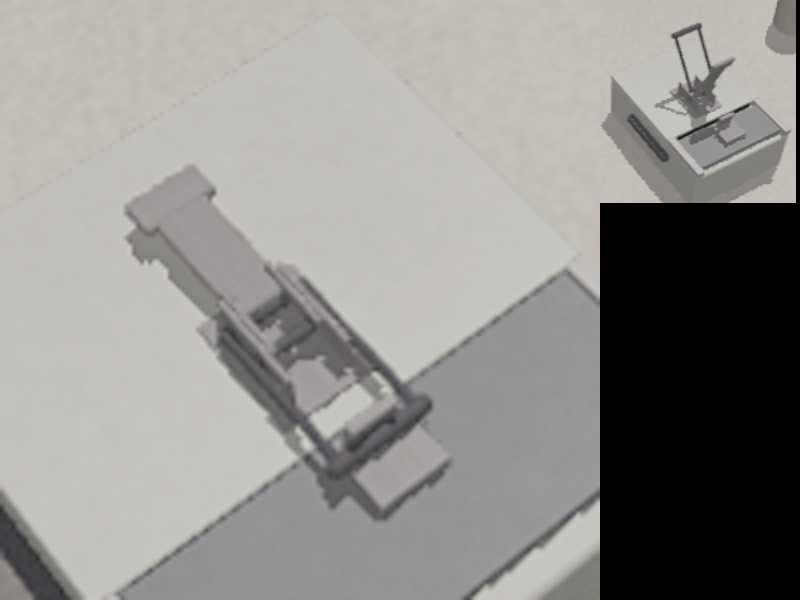

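The lever lies flat, with its tip at (170,200). The bar at (380,435) is tight behind the keeper plate, and the lid gap has closed. The smaller box hasn't changed, so I'm handing the job in.

```bash
python3 -c "
from plant import r
print(r.finish_job())"
```

```text
the job is handed in; nothing more can be done
None
```

The larger box is latched: its bail is behind the keeper, the lever is flat at its stop and the lid is drawn tight. The smaller box's latch was left untouched, and the job was handed in at about 12 s.

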